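# Nest the ceramic cup in its lined pot without jamming it

### The arm

A 6-joint arm with a two-finger parallel gripper is mounted at the origin on the work surface. World frame = base frame: x ahead of the robot, y to its left, z up, the work surface at z = 0. Lengths are in m, angles in rad, forces in N, time in s.
With the tool pointing down it reaches from about 0.375 to 0.825 m from the base axis. Payload 5.5 kg.
Tool frame: the origin (TCP) lies midway between the tips of the shut fingers; the grasp point (between the pads) lies manip.grip_point_offset behind it (manip.grip_point_offset is the distance from the TCP to the grasp point, in m); z points along the fingers, y is the direction in which the jaws open and shut (so a half turn about z gives the same grasp; the last joint's range is limited). The gripper opens to 85 mm and grips with 20 to 120 N. Pads are 22 mm wide; open, the fingers measure 114 mm over their backs; the gripper's body (76 mm by 85 mm) begins 54 mm behind the grasp point. The pads swing forward as they close: fully open they stand 13 mm farther back than shut.
Start: joints at [-1.241, 0.314, -0.047, 1.21, 0, 1.571], TCP at [0.194, -0.568, 0.209] pointing down, gripper open.
Joint ranges: [-2.67, 2.67], [-0.69, 1.73], [-1.03, 1.25], [-2.08, 2.16], [-1.42, 1.45], [-3.14, 3.14]. Speed limits (rad/s): [2.39, 2.39, 3.01, 3.14, 3.14, 3.14].

### API

Orientations are given as a rotation vector (axis times angle).
In Python, from workcell import manip gives the robot as it stands.
- The arm moves only by the tool step_arm, never from a script. Its argument "motion" is a list of rows, each an object of numbers: "x", "y", "z": the shift along the tool's x, y, z in m; "turn": the turn about the tool's z in rad. In form: [{"x": .., "y": .., "z": .., "turn": ..}, ...]. A call has 1 to 5 rows; each row shifts and turns the commanded pose from where the row before left it, along the tool's axes as they then stand; what a row does not reach is not made up. A row lasts 1/10 s, in which the tool goes at most 50 mm and 8.59 degrees, less where a joint would pass 70% of its speed; a pose out of reach is approached as far as the arm can. A call with a gripper value outside its range is refused whole. "hand" is the finger opening in m, from 0 to 0.0854, set as the call begins (left out, the last holds). The fingers move at their own pace and stop on an object; "squeeze" is the grip in N (left out, the last holds). Time passes only in rows, so rows that do not move let the fingers close. It gives the time, the measured TCP pose, the force and the opening at its end, in the units of the state.
- manip.sense(): the state, without advancing time (a new reading comes with each control period).
- manip.grab_frame(name): name is "side" or "top"; returns the picture (480x640x3 uint8, blue, green, red); there is no depth.
- manip.calibration(name): a dict with "intrinsics" (3x3 intrinsics, pixels), "T" (4x4, takes a point from camera to world coordinates). Camera axes: x right, y down, z forward; pixel columns grow to the right and rows downward; lengths in m; the calibration is good to about 2 mm. A picture is of the moment at which its call begins. calibration takes no time and is no camera call.
- manip.close_job(): hands the job in, once; it reports no verdict.
Trained networks look in the newest picture that a camera, given by its name, has taken for a name from the list of things; names that differ only in an ending like _2 or _b are one class to them, and where a whole thing is asked for, a point or a joint stands for the part that bears it (a point fixed in the world has none). Each returns a list of dicts, best first, with "score" (0 to 1); they miss things now and then, are a little off and sometimes report something else, mostly with a low value. They report only what shows in the picture. A call takes as long as a camera call. They do not tell look-alikes from the thing itself.
- manip.recognise(camera, label): "extent" ([left, top, right, bottom] in pixels, round what is visible of it).
The state is a dict: "t": time; "joint_pos": joint angles; "joint_velocities": joint speeds; "joint_efforts": joint torques, N m; "tcp_pos": TCP position; "ee_rot": TCP orientation; "contact_force": force on the tool from outside, world axes, zero at the start; "torque": the same for the moment, N m; "grip_width": finger opening in m.
Only numpy, scipy, OpenCV 4.12 (cv2) and the standard library are available. Lean on these libraries where they do the work, as an engineer would, in place of code of your own. Each camera call takes 0.05 s, during which the arm holds its last target.

### The job

Pick up the white tapered nest cup and nest it upright in the cork-lined terracotta pot: lower it in (do not drop it), then push it lightly down with its cork liner until a gap of about 7 mm is left between the underside of the cup's thick rim band and the pot's rim, so that it sits snug but can still be pulled out; stop before the band closes on the pot and jams. Let go of the cup and leave everything else where it stands.

Things in the scene. Friction and masses are not known exactly. Their poses are not given: they have to be found in the camera images.
- cup: white ceramic nest cup, upright, open, 110 mm high, about 0.22 kg. Lower 70 mm taper from 42 mm diameter at the foot to 54 mm; above it a straight thick rim band, 62 mm diameter, from 70 to 110 mm height. Grip it from above across the band, fingertips not below the band's lower edge or they meet the pot's rim. Origin: centre of the foot's underside; z up its axis
- cup_shoulder (a point): on the cup's axis at the height of the rim band's flat underside, 70 mm above the foot; z up its axis
- pot: terracotta pot, fixed on a square pine board (110 x 110 x 12 mm), with a cork liner inside; its rim is 98 mm above the table and has a ring of 80 mm outer and 59 mm inner diameter, 16 mm high. Origin: centre of the board's underside, on the pot's axis; z up
- pot_rim (a point): centre of the pot's mouth at the height of its rim; z up. The liner inside is a tapered cork sleeve with a flat floor, 52 mm wide inside at the top and 46 mm at the floor; with the liner up its top is 8 mm and its floor 46 mm below this point. The cup's foot rests flat on that floor
- liner (a joint): how far the cork liner is pushed down, m: 0 (up) to 0.024 (end stop); starts at 0 to 0.006. With the cup seated in it, the gap between band and pot rim is 0.024 minus this. The cup's weight does not move it; a push of about 6 N on the cup slides it down; it does not spring back
- sander: red metal hand sander, 170 x 72 mm, 76 mm high with a bar handle, lying between the cup's and the pot's side; origin under its centre
- perch: walnut perch peg, a dark rod 22 mm thick and about 125 mm long lying on the table; origin under its middle
- dripcap: dented copper drip cap, a low cone 110 mm wide and 52 mm high; origin under its centre
- mug: white ceramic mug with a side handle, straight walls, 72 mm wide, 85 mm high; origin under its centre. Not the nest cup
- saucerpot: low wide empty terracotta bowl, 110 mm wide at the rim, 50 mm high, no board under it and no cork in it; origin under its centre. Not the pot
- jar: closed amber glass jar with a steel lid, 64 mm wide, 90 mm high; origin under its centre
Mind the look-alikes: they are no part of the job. Leave any green or yellow look-alike of the pot alone.

How it is judged:
By the outcome, as a careful person would: the job done as asked, in the order asked, and still so for the second after the job is handed in, with the robot touching nothing.
It also fails if it takes over 58 s, if anything falls off the work surface, if the arm or the gripper's body presses on something with over 40 N, if the wrist force passes 120 N, or if a joint passes its speed limit or range.

## Working session

There is one attempt and no reset: what is moved stays moved. The work goes in short steps, Python scripts to look and compute and a tool call to move; the robot and the scene stay as the last step left them, time stands still between calls to the robot, and variables do not carry over. Pictures are saved under pics/ and viewed, and the job is handed in when it is done.

Besides the shell and the picture viewer there is one more tool, called as a command line: name --argument value ..., lists and objects as JSON in quotes. step_arm: Moves the arm, as the interface text tells. Its arguments: {"type":"object","properties":{"motion":{"type":"array","items":{"type":"object","properties":{"x":{"type":"number"},"y":{"type":"number"},"z":{"type":"number"},"turn":{"type":"number"}}}},"hand":{"type":"number"},"squeeze":{"type":"number"}},"required":["motion"]}

```bash
ls; mkdir -p pics; python3 - <<'E'
from workcell import manip
import cv2
for n in("side","top"):
    im=manip.grab_frame(n); cv2.imwrite(f"pics/{n}0.png",im)
    c=manip.calibration(n); print(n,c["intrinsics"],c["T"])
    for l in("cup","pot","mug","saucerpot","sander"):
        print(l,[( [round(float(v)) for v in d["extent"]],round(float(d["score"]),2)) for d in manip.recognise(n,l)])
print(manip.sense(),manip.grip_point_offset)
E
```

```text
pics
side [[591.04941731   0.         321.72632734]
 [  0.         591.04941731 240.41774229]
 [  0.           0.           1.        ]] [[-0.98908466 -0.06323669  0.1330889   0.31396663]
 [-0.14553703  0.56045009 -0.81530036  1.01672678]
 [-0.02303279 -0.82577044 -0.56353586  0.76045131]
 [ 0.          0.          0.          1.        ]]
cup [([284, 276, 314, 337], 0.79), ([279, 167, 333, 230], 0.19)]
pot [([355, 271, 431, 353], 0.9), ([272, 170, 332, 229], 0.87), ([365, 180, 413, 240], 0.8), ([229, 141, 285, 193], 0.79), ([284, 273, 315, 338], 0.6), ([420, 153, 472, 206], 0.59)]
mug [([163, 250, 210, 304], 0.95), ([214, 225, 296, 273], 0.2)]
saucerpot []
sander [([216, 224, 297, 273], 0.64)]
top [[501.38470938   0.         317.21277531]
 [  0.         501.38470938 240.87726313]
 [  0.           0.           1.        ]] [[-0.01599646 -0.98536774  0.16968948  0.24387074]
 [-0.99984382  0.01448861 -0.01012054  0.01128057]
 [ 0.00751389 -0.16982487 -0.98544561  1.36852802]
 [ 0.          0.          0.          1.        ]]
cup [([221, 218, 252, 249], 0.92), ([255, 129, 291, 162], 0.
[... 428 characters left out ...]
 0.6, 'joint_pos': array([-1.24099985e+00,  3.13508840e-01, -4.70911676e-02,  1.21019126e+00,
        2.01103490e-05,  1.57083742e+00]), 'joint_velocities': array([-9.12182752e-04, -1.21867841e-05,  8.01261522e-04, -1.09375463e-04,
        2.50773539e-04,  1.23754799e-03]), 'joint_efforts': array([ 1.45876023e-03, -5.39138460e+01,  3.39893496e+01,  1.90697225e-03,
       -1.20067949e-05, -1.11214419e-05]), 'tcp_pos': array([ 0.19431837, -0.56766665,  0.20899807]), 'ee_rot': array([3.09898608e+00, 5.15634624e-01, 3.24639826e-05]), 'contact_force': array([ 0.17227181, -0.10551136,  0.6483025 ]), 'torque': array([-0.00995625, -0.01815742,  0.03103601]), 'grip_width': 0.08569322794944216} 0.0187
```

View pics/side0.png

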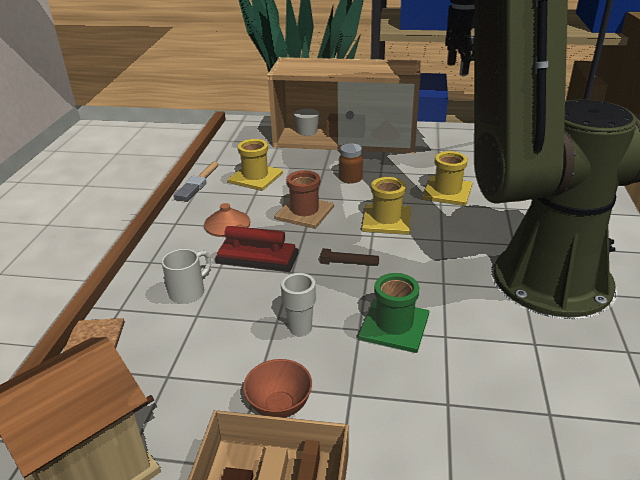

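View pics/top0.png

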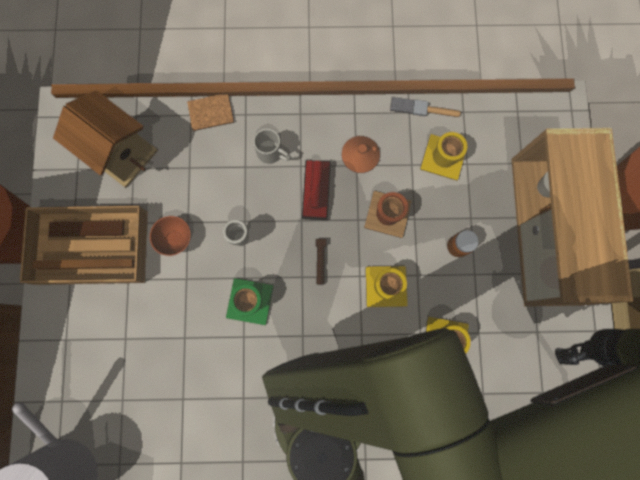

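Candidates for the cup are the tapered, handle-less one at top (236,232) / side (299,305) and the mug with a handle at top (268,146) / side (184,276). The tapered one is the nest cup. Candidates for the pot:
- terracotta on pine: top (392,208), side (303,198)
- green: top (249,300)
- yellow: top (446,154), (388,286), (449,335)
- bowl: top (171,236)

Only the terracotta one on pine, with cork inside, fits. I'll confirm both in enlarged crops and measure them.

```bash
cat > h.py <<'E'
import numpy as np,cv2
from workcell import manip
def P(n,X):
    c=manip.calibration(n);T=np.linalg.inv(c["T"]);X=np.atleast_2d(X)
    p=(X@T[:3,:3].T+T[:3,3])@c["intrinsics"].T
    return p[:,:2]/p[:,2:]
def B(n,u,v,z):
    c=manip.calibration(n);d=c["T"][:3,:3]@np.linalg.inv(c["intrinsics"])@[u,v,1];o=c["T"][:3,3]
    return o+d*(z-o[2])/d[2]
def circ(x,y,z,r):
    a=np.linspace(0,2*np.pi,60);return np.c_[x+r*np.cos(a),y+r*np.sin(a),0*a+z]
def crop(n,im,box,k,circles):
    l,t,r,b=box
    o=cv2.resize(im[t:b,l:r],None,fx=k,fy=k,interpolation=cv2.INTER_CUBIC)
    for (x,y,z,rad),col in circles:
        p=((P(n,circ(x,y,z,rad))-[l,t]+.5)*k-.5)
        cv2.polylines(o,[np.int32(np.round(p))],True,col,1)
    return o
E
python3 - <<'E'
from h import *
print("cup",B("top",236,232,.11),B("side",298.5,288,.11))
print("pot",B("top",392,208,.098),B("side",303,179,.098))
print("mug",B("top",268,146,.085)); print("sander",B("top",318,190,.05)); print("perch",B("top",321,260,.02)); print("jar",B("top",463,243,.09))
s=cv2.imread("pics/side0.png");t=cv2.imread("pics/top0.png")
a=crop("top",t,(205,200,270,265),6,[]);b=crop("side",s,(270,265,335,345),6,[])
c=crop("top",t,(355,180,420,245),6,[]);d=crop("side",s,(270,160,335,240),6,[])
pad=lambda x:cv2.copyMakeBorder(x,0,480-x.shape[0],0,0,0)
cv2.imwrite("pics/c1.png",np.hstack([a,c]));cv2.imwrite("pics/c2.png",np.hstack([b,d]))
E
```

```text
cup [0.48661488 0.20521109 0.11      ] [0.48649333 0.22633049 0.11      ]
pot [ 0.54664535 -0.19787676  0.098     ] [ 0.55144663 -0.19003366  0.098     ]
mug [0.72513124 0.12600693 0.085     ]
sander [ 0.61109316 -0.00664197  0.05      ]
perch [ 0.42331838 -0.01199596  0.02      ]
jar [ 0.4528915  -0.37953991  0.09      ]
```

View pics/c1.png

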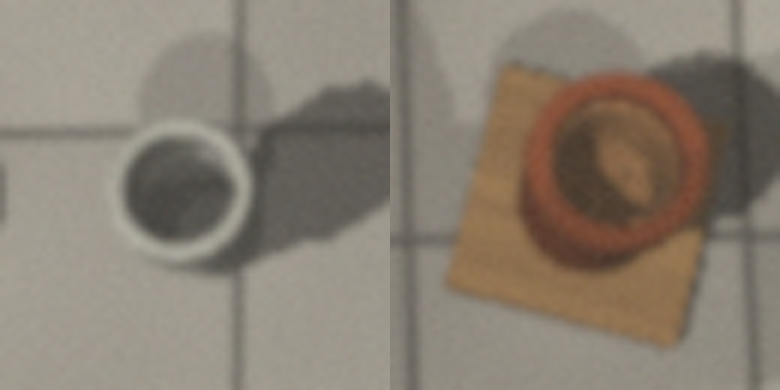

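View pics/c2.png

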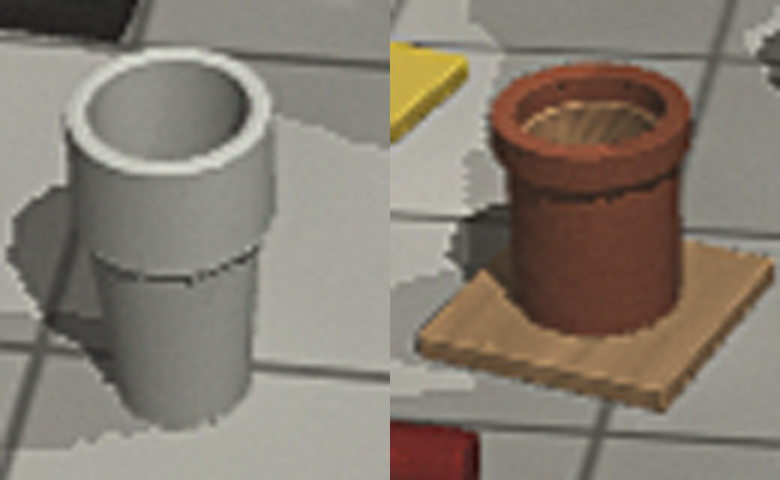

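```bash
cat >> h.py <<'E'
from scipy.ndimage import map_coordinates
from scipy.optimize import minimize
def score(n,g,p,circs):
    # directional contrast across projected circles
    s=0
    for dz,r,arc in circs:
        C=circ(p[0],p[1],dz,r);O=circ(p[0],p[1],dz,r+.002);I=circ(p[0],p[1],dz,r-.002)
        po,pi=P(n,O),P(n,I)
        k=slice(None) 
        f=lambda q:np.stack([map_coordinates(g[...,c],[q[:,1],q[:,0]],order=1) for c in range(3)],-1)
        s+=np.linalg.norm(f(po)-f(pi),axis=1).mean()
    return s
def fit(ims,p0,circs):
    best=None
    for sp,step in((.012,.002),(.002,.00025)):
        c=p0 if best is None else best[1]
        for dx in np.arange(-sp,sp+1e-9,step):
            for dy in np.arange(-sp,sp+1e-9,step):
                q=(c[0]+dx,c[1]+dy);v=sum(score(n,g,q,circs) for n,g in ims)
                if best is None or v>best[0]:best=(v,q)
    return best
E
cat > m.py <<'E'
from h import *
s=cv2.imread("pics/side0.png").astype(float);t=cv2.imread("pics/top0.png").astype(float)
s=cv2.GaussianBlur(s,(0,0),.7)
R={}
for nm,p0,ci in(("cup",(.486,.206),[(.11,.031,0)]),("pot",(.547,-.199),[(.098,.040,0),(.098,.0295,0)])):
    for ims in([("top",t)],[("side",s)],[("top",t),("side",s)]):
        R[nm,len(ims)]=b=fit(ims,p0,ci);print(nm,[i[0] for i in ims],np.round(b[1],4),round(b[0],1))
c=R["cup",2][1];p=R["pot",2][1]
K=(255,255,0),(0,255,0),(255,0,255)
for f,q,bx in(("cup",c,((205,200,270,265),(270,265,335,345))),("pot",p,((355,180,420,245),(270,160,335,240)))):
    L=[((*q,.11,.031),K[1]),((*q,.07,.031),K[0]),((*q,0,.021),K[2])] if f=="cup" else [((*q,.098,.04),K[1]),((*q,.098,.0295),K[0]),((*q,.082,.04),K[2])]
    a=crop("top",t.astype(np.uint8),bx[0],6,L);b=crop("side",cv2.imread("pics/side0.png"),bx[1],6,L)
    a=cv2.copyMakeBorder(a,0,b.shape[0]-a.shape[0],0,0,0)
    cv2.imwrite(f"pics/fit_{f}.png",np.hstack([a,b]))
E
python3 m.py
```

```text
cup ['top'] [0.4888 0.2095] 44.5
cup ['side'] [0.49  0.212] 71.3Traceback (most recent call last):
  File "m.py", line 7, in <module>
    R[nm,len(ims)]=b=fit(ims,p0,ci);print(nm,[i[0] for i in ims],np.round(b[1],4),round(b[0],1))
                     ~~~^^^^^^^^^^^
  File "h.py", line 37, in fit
    q=(c[0]+dx,c[1]+dy);v=sum(score(n,g,q,circs) for n,g in ims)
                          ~~~^^^^^^^^^^^^^^^^^^^^^^^^^^^^^^^^^^^
  File "h.py", line 37, in <genexpr>
    q=(c[0]+dx,c[1]+dy);v=sum(score(n,g,q,circs) for n,g in ims)
                              ~~~~~^^^^^^^^^^^^^
  File "h.py", line 26, in score
    po,pi=P(n,O),P(n,I)
          ~^^^^^
  File "h.py", line 4, in P
    c=manip.calibration(n);T=np.linalg.inv(c["T"]);X=np.atleast_2d(X)
ValueError: time passes only in moves, steps and waits
```

```bash
python3 - <<'E'
s=open('h.py').read()
s=s.replace('manip.calibration(n)','CAL[n]').replace('from workcell import manip\n','from workcell import manip\nCAL={n:manip.calibration(n) for n in("side","top")}\n')
open('h.py','w').write(s)
E
python3 m.py; python3 -c "
from workcell import manip;print(manip.sense()['t'])"
```

```text
cup ['top'] [0.4888 0.2095] 44.5
cup ['side'] [0.49  0.212] 71.3
cup ['top', 'side'] [0.49   0.2112] 105.2
pot ['top'] [ 0.5515 -0.1995] 45.0
pot ['side'] [ 0.553  -0.1952] 66.2
pot ['top', 'side'] [ 0.5528 -0.1972] 102.3
0.6
```

```bash
sleep 1
```

```text
(no output)
```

View pics/fit_cup.png

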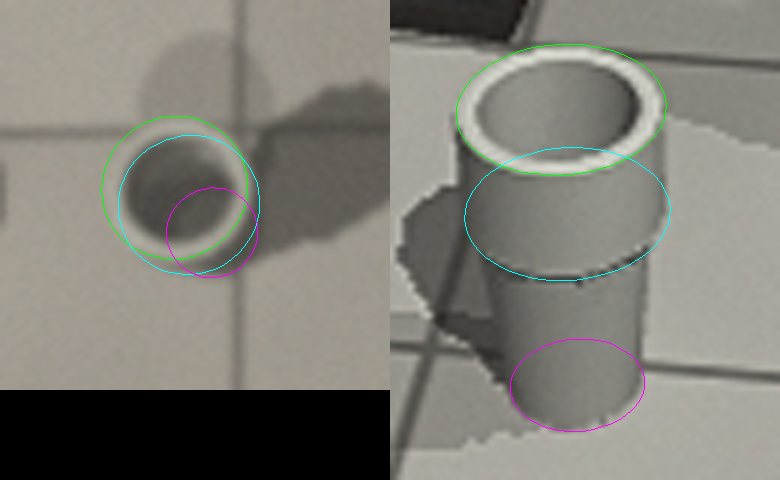

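View pics/fit_pot.png

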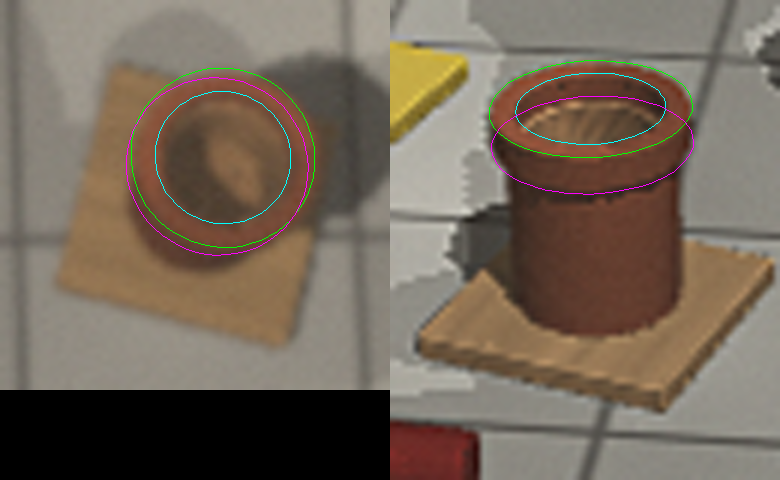

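```bash
python3 - <<'E'
from h import *
for z in(.0,.2): print([B("top",u,v,z)[:2].round(3) for u,v in((514,160),(527,303),(630,300))])
print("green",B("top",247,298,.098)[:2], "cup0 top centre",B("top",235.1,231.3,.11)[:2],"pot top centre",B("top",392.8,207,.098)[:2])
print("yellow",B("top",391,284,.098)[:2],B("top",449,335,.098)[:2])
E
```

```text
[array([ 0.706, -0.569]), array([ 0.3  , -0.571]), array([ 0.303, -0.853])]
[array([ 0.638, -0.484]), array([ 0.292, -0.486]), array([ 0.295, -0.727])]
green [0.31923834 0.17744208] cup0 top centre [0.48846736 0.20752609] pot top centre [ 0.54928784 -0.2000734 ]
yellow [ 0.34890995 -0.18715422] [ 0.2194777  -0.32683346]
```

step_arm --motion '[{"x": 0.021,"y": -0.0345},{"x": 0.021,"y": -0.0345},{"x": 0.021,"y": -0.0345},{"turn": -0.14},{"turn": -0.14}]' --hand 0.0854

```text
invalid input at $.motion[0]: expected keys x, y, z, turn
```

step_arm --motion '[{"turn": -0.14},{"turn": -0.14},{"turn": -0.14},{"turn": -0.14},{"turn": -0.14}]'

```text
invalid input at $.motion[0]: expected keys x, y, z, turn
```

step_arm --motion '[{"turn": -0.14},{"turn": -0.12},{},{}]'

```text
invalid input at $.motion[0]: expected keys x, y, z, turn
```

```bash
cat >> h.py <<'E'
from scipy.spatial.transform import Rotation as Ro
def st(target=None,yaw=np.pi/2):
    s=manip.sense();R=Ro.from_rotvec(s["ee_rot"]).as_matrix()
    print("t",round(s["t"],2),"tcp",s["tcp_pos"].round(4),"xang",round(np.arctan2(R[1,0],R[0,0]),4),"z",R[:,2].round(4),"q",s["joint_pos"].round(3),"F",s["contact_force"].round(2),"w",round(s["grip_width"],4))
    if target is not None: print("tool shift",(R.T@(np.array(target)-s["tcp_pos"])).round(4),"turn",round(-(yaw-np.arctan2(R[1,0],R[0,0])),4))
E
python3 -c "
from h import *
st((.45,-.1,.209))"
```

```text
t 0.6 tcp [ 0.1943 -0.5677  0.209 ] xang 0.3298 z [ 0.  0. -1.] q [-1.241  0.314 -0.047  1.21   0.     1.571] F [ 0.17 -0.11  0.65] w 0.0857
tool shift [ 0.3933 -0.3597  0.    ] turn -1.241
```

step_arm --motion '[{"x": 0.021,"y": -0.0345,"z": 0,"turn": 0},{"x": 0.021,"y": -0.0345,"z": 0,"turn": 0},{"x": 0.021,"y": -0.0345,"z": 0,"turn": 0},{"x": 0,"y": 0,"z": 0,"turn": -0.14},{"x": 0,"y": 0,"z": 0,"turn": -0.14}]' --hand 0.0854

```text
t: 1.1
tcp_pos: [0.2208, -0.4482, 0.2094]
ee_rot: [2.993, 0.954, 0.0]
contact_force: [0.4, 0.5, 1.2]
grip_width: 0.0852
```

step_arm --motion '[{"x": 0,"y": 0,"z": 0,"turn": -0.14},{"x": 0,"y": 0,"z": 0,"turn": -0.14},{"x": 0,"y": 0,"z": 0,"turn": -0.14},{"x": 0,"y": 0,"z": 0,"turn": -0.14},{"x": 0,"y": 0,"z": 0,"turn": -0.14}]'

```text
t: 1.6
tcp_pos: [0.2204, -0.4493, 0.2091]
ee_rot: [2.486, 1.921, -0.0]
contact_force: [-1.0, -0.1, -0.3]
grip_width: 0.0856
```

step_arm --motion '[{"x": 0,"y": 0,"z": 0,"turn": -0.14},{"x": 0,"y": 0,"z": 0,"turn": -0.121},{"x": 0,"y": 0,"z": 0,"turn": 0},{"x": 0,"y": 0,"z": 0,"turn": 0}]'

```text
t: 2.0
tcp_pos: [0.2204, -0.4494, 0.2091]
ee_rot: [2.225, 2.218, -0.0]
contact_force: [-0.6, -0.2, 0.1]
grip_width: 0.085
```

```bash
python3 -c "
from h import *
st((.45,-.1,.209))"
```

```text
t 2.0 tcp [ 0.2204 -0.4494  0.2091] xang 1.5679 z [ 1.e-04 -1.e-04 -1.e+00] q [-1.115  0.127 -0.282  1.162  0.     0.459] F [-0.61 -0.18  0.09] w 0.085
tool shift [0.35   0.2286 0.    ] turn -0.0029
```

step_arm --motion '[{"x": 0.039,"y": 0.0255,"z": 0,"turn": 0},{"x": 0.039,"y": 0.0255,"z": 0,"turn": 0},{"x": 0.039,"y": 0.0255,"z": 0,"turn": 0},{"x": 0.039,"y": 0.0255,"z": 0,"turn": 0},{"x": 0.039,"y": 0.0255,"z": 0,"turn": 0}]'

```text
t: 2.5
tcp_pos: [0.3486, -0.2528, 0.2092]
ee_rot: [2.224, 2.217, 0.0]
contact_force: [0.7, -1.2, 0.3]
grip_width: 0.0854
```

step_arm --motion '[{"x": 0.039,"y": 0.0255,"z": 0,"turn": 0},{"x": 0.039,"y": 0.0255,"z": 0,"turn": 0},{"x": 0.039,"y": 0.0255,"z": 0,"turn": 0},{"x": 0.039,"y": 0.0255,"z": 0,"turn": 0},{"x": 0.044,"y": 0.006,"z": 0,"turn": 0}]'

```text
t: 3.0
tcp_pos: [0.4583, -0.0527, 0.2092]
ee_rot: [2.223, 2.218, 0.002]
contact_force: [-0.1, -0.3, 0.2]
grip_width: 0.0854
```

step_arm --motion '[{"x": 0.044,"y": 0.006,"z": 0,"turn": 0},{"x": 0.044,"y": 0.006,"z": 0,"turn": 0},{"x": 0.044,"y": 0.006,"z": 0,"turn": 0},{"x": 0.044,"y": 0.006,"z": 0,"turn": 0},{"x": 0.044,"y": 0.006,"z": 0,"turn": 0}]'

```text
t: 3.5
tcp_pos: [0.4859, 0.1676, 0.2092]
ee_rot: [2.224, 2.219, 0.001]
contact_force: [0.4, -0.6, -0.0]
grip_width: 0.0858
```

step_arm --motion '[{"x": 0.04,"y": 0.004,"z": 0,"turn": 0},{"x": 0,"y": 0,"z": 0,"turn": 0},{"x": 0,"y": 0,"z": 0,"turn": 0}]'

```text
t: 3.8
tcp_pos: [0.4896, 0.2063, 0.2087]
ee_rot: [2.221, 2.222, -0.001]
contact_force: [0.1, -0.5, -0.2]
grip_width: 0.0852
```

```bash
python3 - <<'E'
from h import *
st((.4895,.2095,.16))
for n in("side","top"): cv2.imwrite(f"pics/{n}1.png",manip.grab_frame(n))
E
```

```text
t 3.8 tcp [0.4896 0.2063 0.2087] xang 1.5712 z [-5.e-04 -6.e-04 -1.e+00] q [ 0.399  0.185 -0.214  1.173 -0.     1.969] F [ 0.05 -0.53 -0.18] w 0.0852
tool shift [ 0.0033 -0.0001  0.0487] turn 0.0004
```

View pics/side1.png

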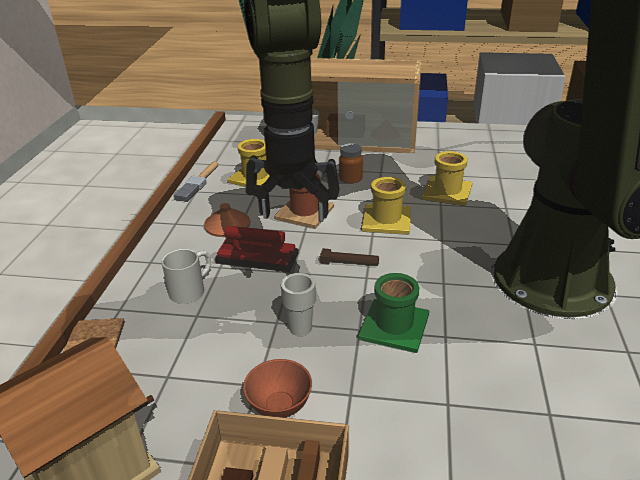

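View pics/top1.png

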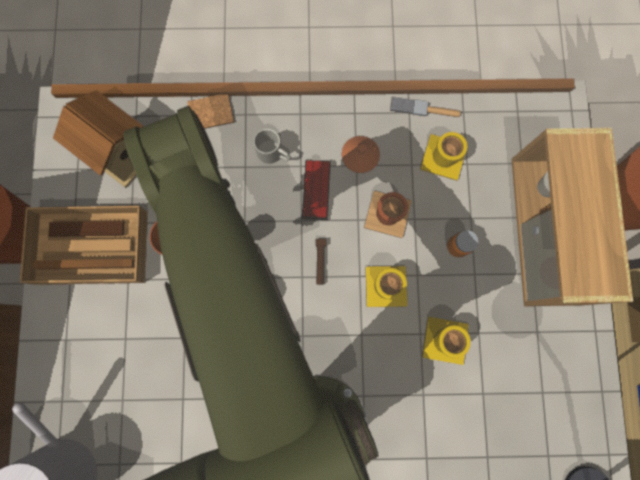

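```bash
python3 - <<'E'
from h import *
im=cv2.imread("pics/side1.png")
t=np.array([.4896,.2063,.2087])
pts=[t,t+[.0427,0,.013],t+[-.0427,0,.013],t+[.0427,.011,.013],t+[.0427,-.011,.013],t+[-.0427,.011,.013],t+[-.0427,-.011,.013]]
p=P("side",np.array(pts));print(p.round(1))
l,tt,k=230,140,6
o=crop("side",im,(l,tt,360,235),k,[])
for q in p: cv2.circle(o,tuple(np.int32((q-[l,tt])*k)),3,(0,255,0),-1)
cv2.imwrite("pics/g1.png",o)
E
```

```text
[[296.1 234.7]
 [270.8 226.7]
 [321.  229.7]
 [269.4 230.2]
 [272.2 223.1]
 [320.1 233.4]
 [322.  226.2]]
```

View pics/g1.png

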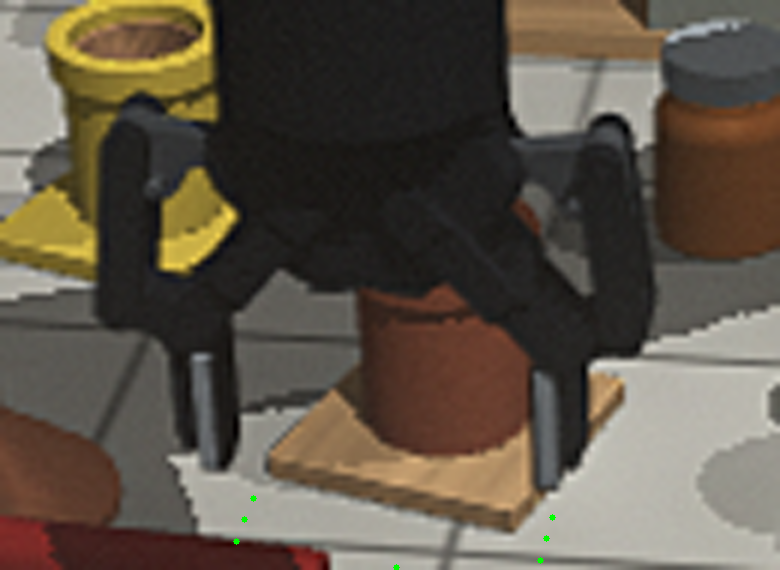

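```bash
cat >> h.py <<'E'
def gdraw(im,t,w,back,box,k,yoff=(0,0,0)):
    l,tt,r,b=box;o=crop("side",im,box,k,[])
    t=np.array(t)+yoff
    def poly(pts,c):
        p=P("side",np.array(pts)); cv2.polylines(o,[np.int32((p-[l,tt]+.5)*k)],True,c,1)
    for s in(1,-1):
        x=s*w/2
        poly([t+[x,.011,back],t+[x,-.011,back],t+[x,-.011,back+.0375],t+[x,.011,back+.0375]],(0,255,0))
    for zz in(.0727,.11): poly([t+[.0425,.038,zz],t+[-.0425,.038,zz],t+[-.0425,-.038,zz],t+[.0425,-.038,zz]],(0,255,255))
    return o
E
python3 - <<'E'
from h import *
im=cv2.imread("pics/side1.png")
a=gdraw(im,[.4896,.2063,.2087],.0852,.013,(235,130,355,235),3)
b=gdraw(im,[.4896,.2063,.2087],.0852,.013,(235,130,355,235),3,(0,0,.024))
c=gdraw(im,[.4896,.2063,.2087],.0852,.013,(235,130,355,235),3,(0,-.038,0))
cv2.imwrite("pics/g2.png",cv2.resize(np.vstack([np.hstack([a,b])]),None,fx=1.1,fy=1.1));cv2.imwrite("pics/g3.png",c)
E
```

```text
(no output)
```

View pics/g2.png

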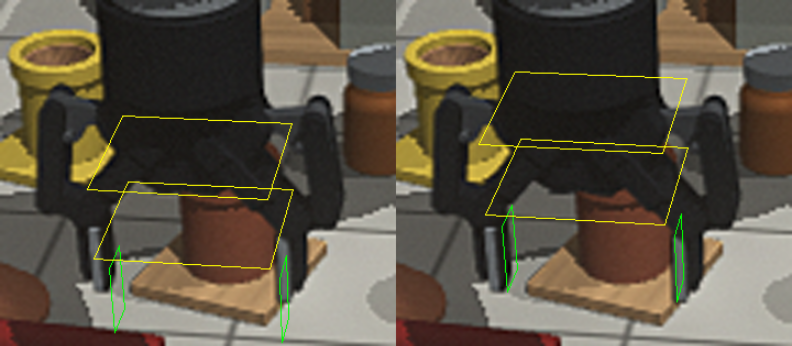

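View pics/g3.png

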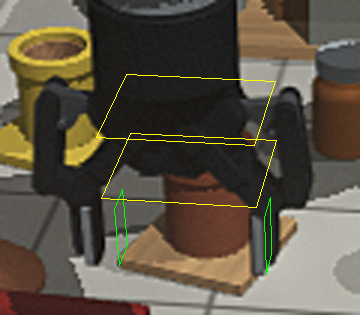

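step_arm --motion '[{"x": 0.003,"y": 0,"z": 0.04,"turn": 0},{"x": 0,"y": 0,"z": 0.035,"turn": 0},{"x": 0,"y": 0,"z": 0,"turn": 0},{"x": 0,"y": 0,"z": 0,"turn": 0}]'

```text
t: 4.3
tcp_pos: [0.4896, 0.2074, 0.1344]
ee_rot: [-2.223, -2.219, 0.002]
contact_force: [0.3, 0.6, 0.2]
grip_width: 0.0854
```

```bash
python3 - <<'E'
from h import *
st()
im=manip.grab_frame("side");cv2.imwrite("pics/side2.png",im)
s=manip.sense()
o=gdraw(im,s["tcp_pos"],.0852,.013,(235,180,355,345),4)
cv2.imwrite("pics/g4.png",o[:600])
E
```

```text
t 4.3 tcp [0.4896 0.2074 0.1344] xang 1.5687 z [-1.2e-03 -7.0e-04 -1.0e+00] q [ 0.401  0.23  -0.332  1.01  -0.     1.974] F [0.31 0.61 0.22] w 0.0854
```

View pics/g4.png

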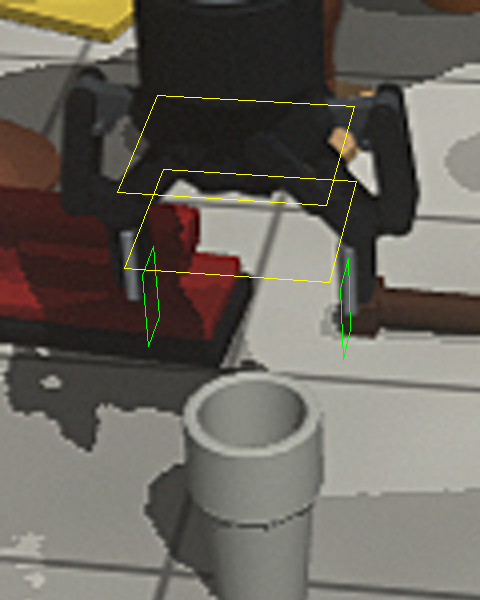

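step_arm --motion '[{"x": 0.002,"y": 0,"z": 0,"turn": 0},{"x": 0,"y": 0,"z": 0,"turn": 0},{"x": 0,"y": 0,"z": 0,"turn": 0},{"x": 0,"y": 0,"z": 0,"turn": 0},{"x": 0,"y": 0,"z": 0,"turn": 0}]' --hand 0.0 --squeeze 20

```text
t: 4.85
tcp_pos: [0.49, 0.2108, 0.1342]
ee_rot: [2.221, 2.221, 0.001]
contact_force: [0.6, -0.3, 0.1]
grip_width: 0.0123
```

step_arm --motion '[{"x": 0,"y": 0,"z": 0,"turn": 0},{"x": 0,"y": 0,"z": 0,"turn": 0},{"x": 0,"y": 0,"z": 0,"turn": 0}]'

```text
t: 5.15
tcp_pos: [0.4898, 0.2107, 0.134]
ee_rot: [-2.221, -2.221, 0.0]
contact_force: [1.0, 0.2, -0.4]
grip_width: 0.0002
```

```bash
python3 - <<'E'
from h import *
st()
im=manip.grab_frame("side");cv2.imwrite("pics/side3.png",im)
s=manip.sense()
o=gdraw(im,s["tcp_pos"],s["grip_width"],0,(235,180,355,330),4)
cv2.imwrite("pics/g5.png",o[:600])
E
```

```text
t 5.15 tcp [0.4898 0.2107 0.134 ] xang 1.5708 z [-1.e-04 -1.e-04 -1.e+00] q [ 0.406  0.232 -0.331  1.008 -0.     1.977] F [ 0.97  0.21 -0.39] w 0.0002
```

View pics/g5.png

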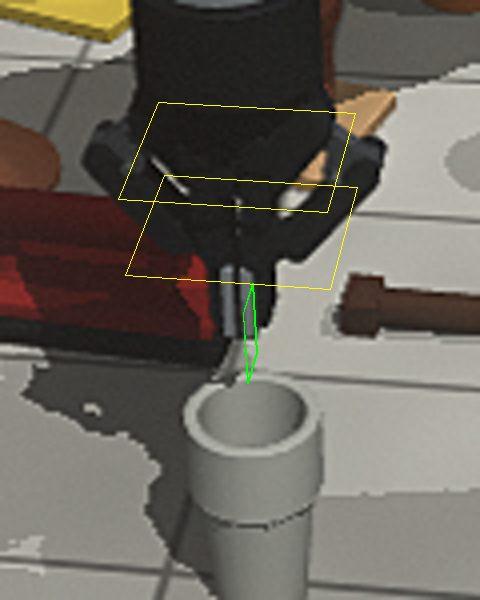

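```bash
python3 - <<'E'
from h import *
for z in(0,.02,.1,.2,.3,.4): print(z,P("side",[0,0,z]).round(1),P("top",[0,0,z]).round(1))
for z in(.134,.2,.3,.4): print(z,P("side",[.4898,.2107,z]).round(1))
im=cv2.imread("pics/side3.png");cv2.imwrite("pics/b.png",cv2.resize(im[90:340,440:640],None,fx=2.4,fy=2.4))
cv2.imwrite("pics/b2.png",cv2.resize(im[0:300,200:400],None,fx=2,fy=2))
E
```

```text
0 [[553.2 278.3]] [[319.1 422.1]]
0.02 [[555.1 270.6]] [[319.2 423.6]]
0.1 [[563.2 238.1]] [[319.6 429.8]]
0.2 [[574.3 193.7]] [[320.1 438.9]]
0.3 [[586.6 144.6]] [[320.8 449.8]]
0.4 [[600.3  89.8]] [[321.6 463. ]]
0.134 [[297.6 271.6]]
0.2 [[295.8 240.4]]
0.3 [[292.8 188.5]]
0.4 [[289.4 129.9]]
```

View pics/b.png

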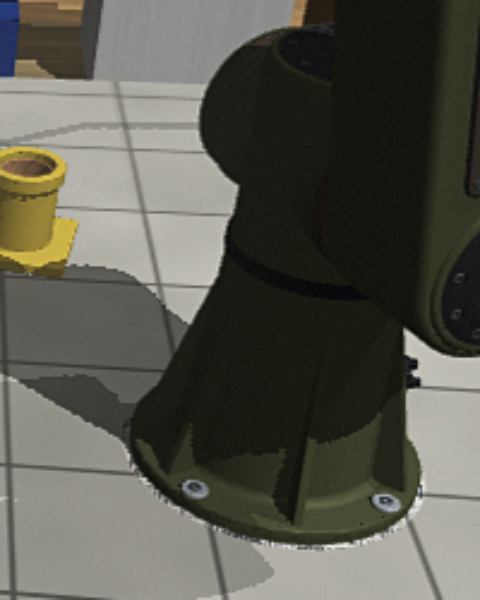

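View pics/b2.png

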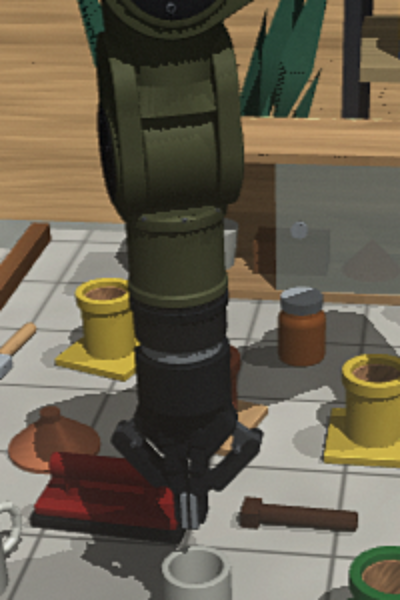

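step_arm --motion '[{"x": -0.04,"y": 0,"z": 0,"turn": 0},{"x": -0.04,"y": 0,"z": 0,"turn": 0},{"x": -0.02,"y": 0,"z": 0.03,"turn": 0},{"x": 0,"y": 0,"z": 0.04,"turn": 0},{"x": 0,"y": 0,"z": 0.034,"turn": 0}]'

```text
t: 5.7
tcp_pos: [0.4901, 0.1098, 0.029]
ee_rot: [2.223, 2.219, 0.001]
contact_force: [0.4, -0.3, 0.3]
grip_width: -0.0001
```

step_arm --motion '[{"x": 0,"y": 0,"z": 0.01,"turn": 0},{"x": 0,"y": 0,"z": 0.01,"turn": 0},{"x": 0,"y": 0,"z": 0,"turn": 0}]'

```text
t: 6.0
tcp_pos: [0.4899, 0.1109, 0.0098]
ee_rot: [-2.221, -2.222, 0.001]
contact_force: [0.2, -0.6, 0.2]
grip_width: -0.0001
```

```bash
python3 - <<'E'
from h import *
st()
im=manip.grab_frame("side");cv2.imwrite("pics/side4.png",im)
s=manip.sense()
o=gdraw(im,s["tcp_pos"],s["grip_width"],0,(235,200,355,350),4)
cv2.imwrite("pics/g6.png",o[:600])
E
```

```text
t 6.0 tcp [0.4899 0.1109 0.0098] xang 1.5712 z [-5.e-04 -1.e-04 -1.e+00] q [ 0.223  0.307 -0.554  0.711  0.     1.793] F [ 0.18 -0.61  0.21] w -0.0001
```

View pics/g6.png

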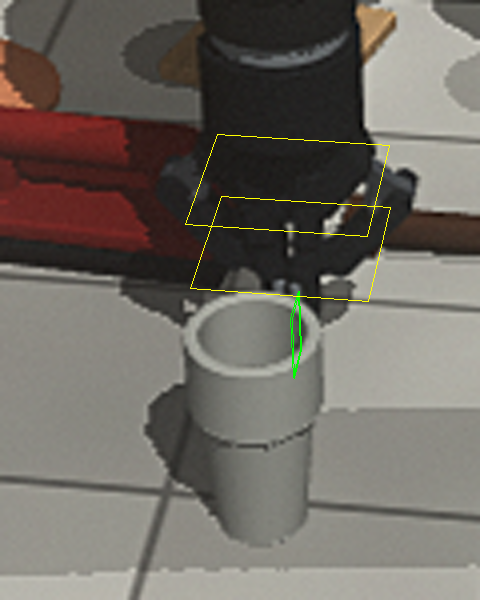

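step_arm --motion '[{"x": 0,"y": 0,"z": 0.004,"turn": 0},{"x": 0,"y": 0,"z": 0.003,"turn": 0},{"x": 0,"y": 0,"z": 0,"turn": 0}]'

```text
t: 6.35
tcp_pos: [0.4901, 0.1108, 0.0033]
ee_rot: [2.221, 2.221, 0.001]
contact_force: [-0.1, 0.2, 0.7]
grip_width: 0.0001
```

step_arm --motion '[{"x": 0,"y": 0,"z": 0.002,"turn": 0},{"x": 0,"y": 0,"z": 0.001,"turn": 0},{"x": 0,"y": 0,"z": 0,"turn": 0}]'

```text
t: 6.65
tcp_pos: [0.4898, 0.1106, -0.0001]
ee_rot: [-2.221, -2.221, 0.0]
contact_force: [0.3, -0.7, -0.1]
grip_width: -0.0001
```

step_arm --motion '[{"x": 0,"y": 0,"z": 0.002,"turn": 0},{"x": 0,"y": 0,"z": 0.001,"turn": 0},{"x": 0,"y": 0,"z": 0,"turn": 0}]'

```text
t: 6.95
tcp_pos: [0.4897, 0.1106, -0.0032]
ee_rot: [-2.221, -2.221, 0.001]
contact_force: [0.7, 0.3, -0.3]
grip_width: -0.0001
```

step_arm --motion '[{"x": 0,"y": 0,"z": 0.002,"turn": 0},{"x": 0,"y": 0,"z": 0.001,"turn": 0},{"x": 0,"y": 0,"z": 0,"turn": 0}]'

```text
t: 7.25
tcp_pos: [0.4897, 0.1106, -0.0062]
ee_rot: [-2.221, -2.221, 0.001]
contact_force: [0.4, 0.6, -0.2]
grip_width: -0.0001
```

step_arm --motion '[{"x": 0,"y": 0,"z": 0.003,"turn": 0},{"x": 0,"y": 0,"z": 0.003,"turn": 0},{"x": 0,"y": 0,"z": 0.002,"turn": 0},{"x": 0,"y": 0,"z": 0,"turn": 0}]'

```text
t: 7.65
tcp_pos: [0.4895, 0.1106, -0.0144]
ee_rot: [-2.221, -2.221, 0.001]
contact_force: [-0.3, -0.6, -0.0]
grip_width: 0.0001
```

step_arm --motion '[{"x": 0,"y": 0,"z": 0.0015,"turn": 0},{"x": 0,"y": 0,"z": 0.0015,"turn": 0},{"x": 0,"y": 0,"z": 0,"turn": 0}]'

```text
t: 7.95
tcp_pos: [0.4898, 0.1107, -0.0172]
ee_rot: [-2.221, -2.221, 0.0]
contact_force: [-0.7, 0.0, -0.4]
grip_width: 0.0002
```

step_arm --motion '[{"x": 0,"y": 0,"z": 0.001,"turn": 0},{"x": 0,"y": 0,"z": 0.001,"turn": 0},{"x": 0,"y": 0,"z": 0,"turn": 0}]'

```text
t: 8.25
tcp_pos: [0.4898, 0.1106, -0.0191]
ee_rot: [-2.221, -2.221, 0.0]
contact_force: [0.8, 0.0, -0.5]
grip_width: -0.0001
```

step_arm --motion '[{"x": 0,"y": 0,"z": 0.001,"turn": 0},{"x": 0,"y": 0,"z": 0.001,"turn": 0},{"x": 0,"y": 0,"z": 0,"turn": 0}]'

```text
t: 8.55
tcp_pos: [0.4898, 0.1106, -0.0211]
ee_rot: [-2.221, -2.221, 0.0]
contact_force: [-0.4, 1.2, 0.1]
grip_width: 0.0002
```

step_arm --motion '[{"x": 0,"y": 0,"z": 0.001,"turn": 0},{"x": 0,"y": 0,"z": 0.001,"turn": 0},{"x": 0,"y": 0,"z": 0,"turn": 0}]'

```text
t: 8.85
tcp_pos: [0.49, 0.1107, -0.0223]
ee_rot: [2.221, 2.221, 0.0]
contact_force: [-2.9, -0.6, 9.8]
grip_width: 0.0001
```

step_arm --motion '[{"x": 0,"y": 0,"z": 0.001,"turn": 0},{"x": 0,"y": 0,"z": 0,"turn": 0}]'

```text
t: 9.05
tcp_pos: [0.4901, 0.1107, -0.0223]
ee_rot: [2.221, 2.221, 0.001]
contact_force: [-5.5, -1.7, 21.3]
grip_width: -0.0001
```

step_arm --motion '[{"x": 0,"y": 0,"z": -0.004,"turn": 0},{"x": 0,"y": 0,"z": -0.04,"turn": 0},{"x": 0,"y": 0,"z": -0.045,"turn": 0},{"x": 0,"y": 0,"z": -0.045,"turn": 0},{"x": 0,"y": 0,"z": 0,"turn": 0}]' --hand 0.0854

```text
t: 9.55
tcp_pos: [0.4944, 0.1117, 0.1161]
ee_rot: [2.218, 2.218, 0.014]
contact_force: [0.9, 0.5, -0.2]
grip_width: 0.0722
```

```bash
python3 - <<'E'
from h import *
st()
a=np.array([.4898,.2107+.011,.134+.0222]);p=P("side",a)[0];print(p)
J=np.array([P("side",a+d)[0]-p for d in np.eye(3)*.001]);print("px/mm x,y,z",J.round(3))
print("bias xy mm",np.linalg.solve(J[:2].T,np.array([294.5,264.2])-p))
im=cv2.imread("pics/side3.png");cv2.imwrite("pics/g7.png",cv2.resize(im[230:300,265:330],None,fx=8,fy=8,interpolation=cv2.INTER_NEAREST))
E
```

```text
t 9.55 tcp [0.4944 0.1117 0.1161] xang 1.5708 z [ 0.01    0.0023 -0.9999] q [ 0.222  0.19  -0.427  0.943  0.     1.793] F [ 0.85  0.47 -0.18] w 0.0722
[295.86143643 265.10898568]
px/mm x,y,z [[-0.574 -0.04 ]
 [-0.106  0.347]
 [-0.028 -0.469]]
bias xy mm [ 2.79430543 -2.29301905]
```

View pics/g7.png

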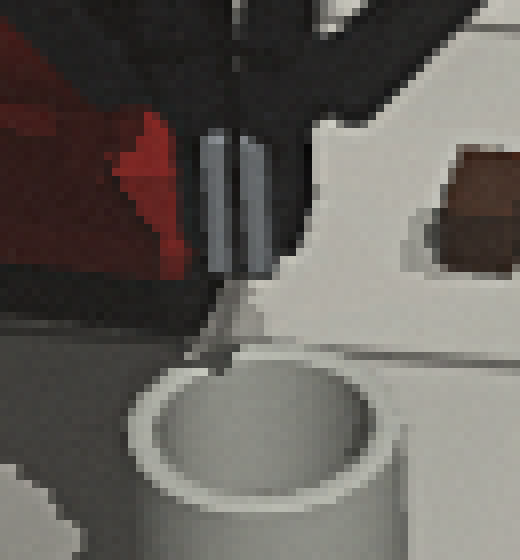

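step_arm --motion '[{"x": 0.04,"y": 0,"z": 0,"turn": 0},{"x": 0.04,"y": -0.003,"z": 0,"turn": 0},{"x": 0.023,"y": 0,"z": 0,"turn": 0},{"x": 0,"y": 0,"z": 0,"turn": 0},{"x": 0,"y": 0,"z": 0,"turn": 0}]'

```text
t: 10.05
tcp_pos: [0.4864, 0.2136, 0.1094]
ee_rot: [-2.22, -2.223, 0.002]
contact_force: [-0.0, -0.2, 0.1]
grip_width: 0.0856
```

```bash
python3 - <<'E'
from h import *
st((.487,.215,.05))
im=manip.grab_frame("side");cv2.imwrite("pics/side5.png",im)
s=manip.sense()
o=gdraw(im,s["tcp_pos"]+[.003,-.003,.022],.0854,.013,(235,180,355,330),4)
cv2.imwrite("pics/g8.png",o[:600])
E
```

```text
t 10.05 tcp [0.4864 0.2136 0.1094] xang 1.5719 z [-9.e-04 -9.e-04 -1.e+00] q [ 0.414  0.249 -0.369  0.954 -0.     1.984] F [-0.04 -0.19  0.06] w 0.0856
tool shift [0.0014 0.0007 0.0594] turn 0.0012
```

View pics/g8.png

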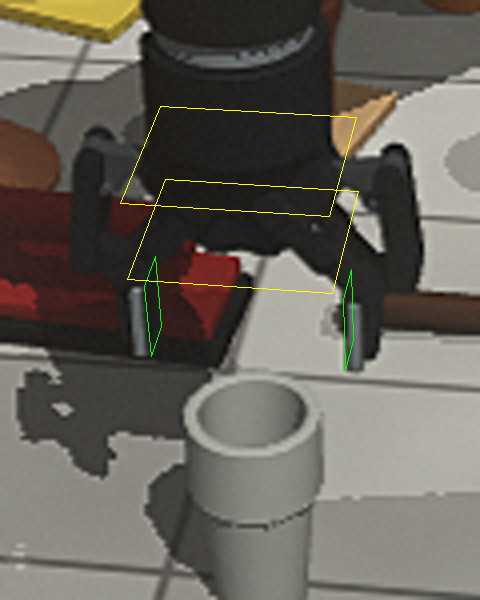

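step_arm --motion '[{"x": 0.001,"y": 0.001,"z": 0.02,"turn": 0},{"x": 0,"y": 0,"z": 0.02,"turn": 0},{"x": 0,"y": 0,"z": 0.019,"turn": 0},{"x": 0,"y": 0,"z": 0,"turn": 0},{"x": 0,"y": 0,"z": 0,"turn": 0}]'

```text
t: 10.6
tcp_pos: [0.4876, 0.2136, 0.051]
ee_rot: [-2.223, -2.22, 0.002]
contact_force: [0.5, -0.8, -1.5]
grip_width: 0.0859
```

```bash
python3 - <<'E'
from h import *
st((.487,.215,.05))
im=manip.grab_frame("side");cv2.imwrite("pics/side6.png",im)
s=manip.sense()
o=gdraw(im,s["tcp_pos"]+[.003,-.003,.022],.0854,.013,(235,210,355,345),4)
cv2.imwrite("pics/g9.png",o[:600])
E
```

```text
t 10.6 tcp [0.4876 0.2136 0.051 ] xang 1.5695 z [-9.e-04 -6.e-04 -1.e+00] q [ 0.413  0.307 -0.439  0.826 -0.     1.985] F [ 0.46 -0.79 -1.48] w 0.0859
tool shift [ 0.0014 -0.0006  0.001 ] turn -0.0013
```

View pics/g9.png

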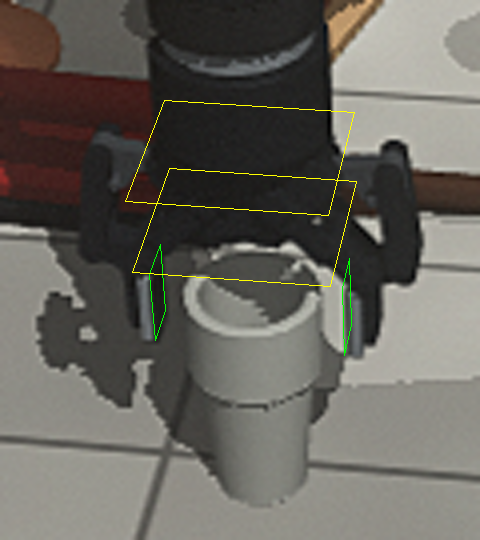

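step_arm --motion '[{"x": 0.001,"y": 0,"z": 0,"turn": 0},{"x": 0,"y": 0,"z": 0,"turn": 0},{"x": 0,"y": 0,"z": 0,"turn": 0},{"x": 0,"y": 0,"z": 0,"turn": 0},{"x": 0,"y": 0,"z": 0,"turn": 0}]' --hand 0.05 --squeeze 40

```text
t: 11.15
tcp_pos: [0.4889, 0.2161, 0.0525]
ee_rot: [2.221, 2.221, 0.003]
contact_force: [-0.6, -0.9, 4.9]
grip_width: 0.0618
```

step_arm --motion '[{"x": 0,"y": 0,"z": 0,"turn": 0},{"x": 0,"y": 0,"z": 0,"turn": 0},{"x": 0,"y": 0,"z": 0,"turn": 0}]'

```text
t: 11.45
tcp_pos: [0.4889, 0.2161, 0.0525]
ee_rot: [2.221, 2.221, 0.003]
contact_force: [-0.7, 0.0, 5.7]
grip_width: 0.0618
```

```bash
python3 - <<'E'
from h import *
st()
im=manip.grab_frame("side");cv2.imwrite("pics/side7.png",im)
s=manip.sense()
o=gdraw(im,s["tcp_pos"]+[.003,-.003,.022],.062,.006,(235,210,355,345),4)
cv2.imwrite("pics/g10.png",o[:600])
E
```

```text
t 11.45 tcp [0.4889 0.2161 0.0525] xang 1.5709 z [ 2.2e-03  7.0e-04 -1.0e+00] q [ 0.416  0.307 -0.436  0.826 -0.     1.987] F [-0.73  0.02  5.72] w 0.0618
```

View pics/g10.png

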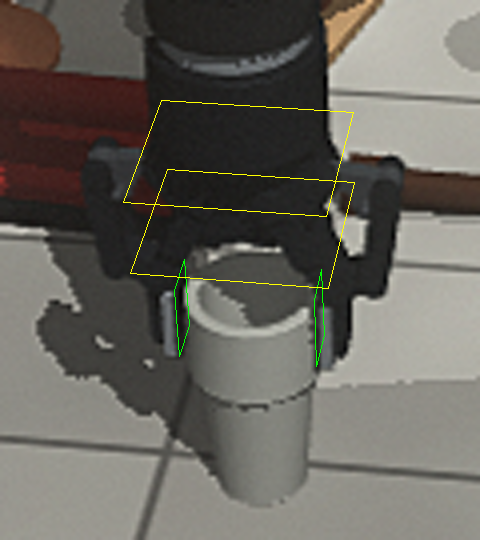

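step_arm --motion '[{"x": 0,"y": 0,"z": -0.01,"turn": 0},{"x": 0,"y": 0,"z": -0.03,"turn": 0},{"x": 0,"y": 0,"z": -0.04,"turn": 0},{"x": 0,"y": 0,"z": -0.04,"turn": 0},{"x": 0,"y": 0,"z": -0.03,"turn": 0}]'

```text
t: 12.0
tcp_pos: [0.4883, 0.2159, 0.2044]
ee_rot: [2.221, 2.221, 0.004]
contact_force: [0.8, 0.5, -1.7]
grip_width: 0.0619
```

step_arm --motion '[{"x": -0.02,"y": 0.003,"z": 0,"turn": 0},{"x": -0.03,"y": 0.005,"z": 0,"turn": 0},{"x": -0.03,"y": 0.005,"z": 0,"turn": 0},{"x": -0.035,"y": 0.005,"z": 0,"turn": 0},{"x": -0.035,"y": 0.005,"z": 0,"turn": 0}]'

```text
t: 12.5
tcp_pos: [0.5108, 0.0646, 0.2018]
ee_rot: [2.22, 2.222, 0.001]
contact_force: [1.0, -0.6, -2.4]
grip_width: 0.0619
```

step_arm --motion '[{"x": -0.035,"y": 0.005,"z": 0,"turn": 0},{"x": -0.035,"y": 0.005,"z": 0,"turn": 0},{"x": -0.035,"y": 0.005,"z": 0,"turn": 0},{"x": -0.035,"y": 0.005,"z": 0,"turn": 0},{"x": -0.035,"y": 0.005,"z": 0,"turn": 0}]'

```text
t: 13.0
tcp_pos: [0.5358, -0.1107, 0.2018]
ee_rot: [2.221, 2.221, 0.0]
contact_force: [0.5, 0.7, -1.5]
grip_width: 0.0618
```

step_arm --motion '[{"x": -0.035,"y": 0.005,"z": 0,"turn": 0},{"x": -0.03,"y": 0.005,"z": 0,"turn": 0},{"x": -0.018,"y": 0.003,"z": 0,"turn": 0},{"x": 0,"y": 0,"z": 0,"turn": 0},{"x": 0,"y": 0,"z": 0,"turn": 0}]'

```text
t: 13.5
tcp_pos: [0.5486, -0.1918, 0.201]
ee_rot: [-2.221, -2.22, -0.001]
contact_force: [0.8, -0.5, -2.6]
grip_width: 0.0616
```

```bash
python3 - <<'E'
from h import *
st((.55,-.192,.2))
for n in("side","top"): cv2.imwrite(f"pics/{n}8.png",manip.grab_frame(n))
E
```

```text
t 13.5 tcp [ 0.5486 -0.1918  0.201 ] xang 1.5705 z [-4.e-04  1.e-03 -1.e+00] q [-3.370e-01  2.820e-01 -1.080e-01  1.182e+00  1.000e-03  1.234e+00] F [ 0.77 -0.52 -2.6 ] w 0.0616
tool shift [-0.0002  0.0014  0.001 ] turn -0.0003
```

View pics/side8.png

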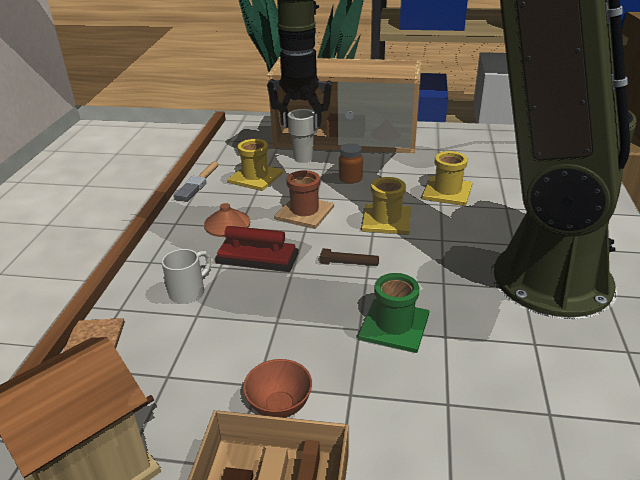

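View pics/top8.png

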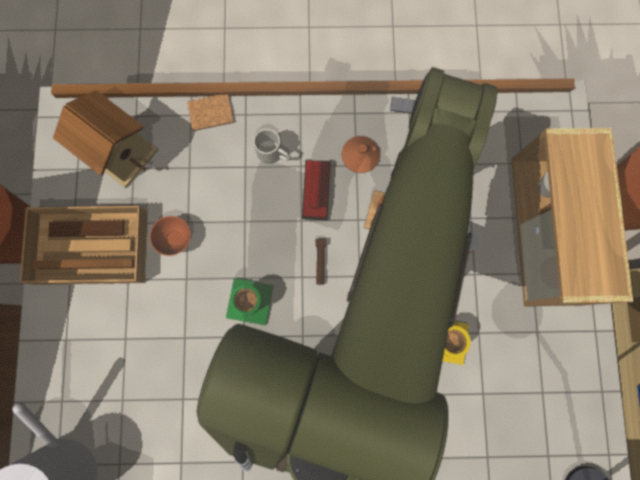

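step_arm --motion '[{"x": 0,"y": 0.0015,"z": 0.02,"turn": 0},{"x": 0,"y": 0,"z": 0.015,"turn": 0},{"x": 0,"y": 0,"z": 0,"turn": 0},{"x": 0,"y": 0,"z": 0,"turn": 0}]'

```text
t: 14.0
tcp_pos: [0.5502, -0.1914, 0.1663]
ee_rot: [-2.22, -2.222, 0.0]
contact_force: [0.3, -0.2, -2.1]
grip_width: 0.0619
```

```bash
cat > v.py <<'E'
from h import *
import sys
st((.55,-.192,.165))
s=manip.sense();im=manip.grab_frame("side");cv2.imwrite(f"pics/side{sys.argv[1]}.png",im)
f=s["tcp_pos"][2]-.0525
cx,cy=float(sys.argv[2]),float(sys.argv[3]);px,py=float(sys.argv[4]),float(sys.argv[5])
G,Y,M,C=(0,255,0),(0,255,255),(255,0,255),(255,255,0)
bx=(265,110,345,230)
L=[((cx,cy,f,.021),M),((cx,cy,f+.07,.031),M),((cx,cy,f+.11,.031),M),((px,py,.098,.04),G),((px,py,.098,.0295),G),((px,py,.082,.04),G)]
cv2.imwrite(f"pics/v{sys.argv[1]}.png",np.hstack([crop("side",im,bx,5,[]),crop("side",im,bx,5,L)]))
E
python3 v.py 9 .553 -.196 .553 -.196
```

```text
t 14.0 tcp [ 0.5502 -0.1914  0.1663] xang 1.572 z [-5.e-04  3.e-04 -1.e+00] q [-0.335  0.301 -0.162  1.108  0.     1.235] F [ 0.3  -0.17 -2.12] w 0.0619
tool shift [-0.0006 -0.0002  0.0013] turn 0.0012
```

View pics/v9.png

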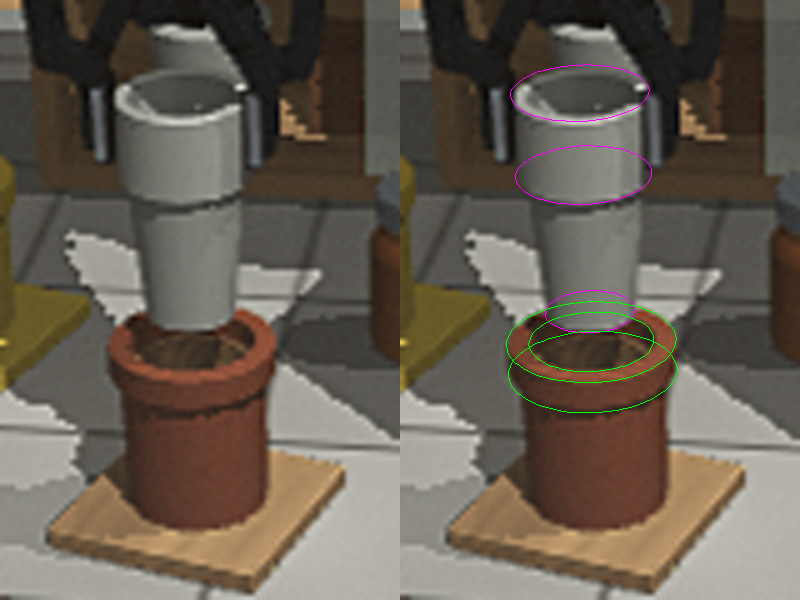

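```bash
python3 - <<'E'
from h import *
im=cv2.imread("pics/side9.png")
cv2.imwrite("pics/z9.png",cv2.resize(im[115:190,275:330],None,fx=8,fy=8,interpolation=cv2.INTER_NEAREST))
E
```

```text
(no output)
```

View pics/z9.png

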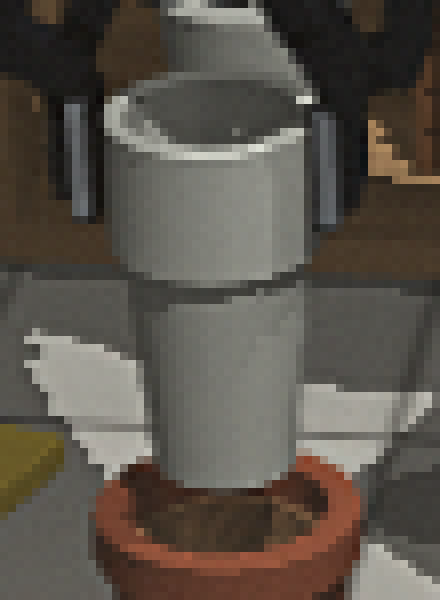

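step_arm --motion '[{"x": 0,"y": 0,"z": 0.008,"turn": 0},{"x": 0,"y": 0,"z": 0.008,"turn": 0},{"x": 0,"y": 0,"z": 0.008,"turn": 0},{"x": 0,"y": 0,"z": 0,"turn": 0}]'

```text
t: 14.45
tcp_pos: [0.5493, -0.192, 0.1403]
ee_rot: [-2.22, -2.22, 0.002]
contact_force: [-0.2, 0.8, -2.2]
grip_width: 0.0619
```

step_arm --motion '[{"x": 0,"y": 0,"z": 0.006,"turn": 0},{"x": 0,"y": 0,"z": 0.006,"turn": 0},{"x": 0,"y": 0,"z": 0,"turn": 0}]'

```text
t: 14.75
tcp_pos: [0.5498, -0.1922, 0.129]
ee_rot: [-2.221, -2.22, 0.001]
contact_force: [0.3, 0.3, -2.2]
grip_width: 0.0616
```

```bash
python3 v.py 10 .553 -.196 .553 -.196
```

```text
t 14.75 tcp [ 0.5498 -0.1922  0.129 ] xang 1.5707 z [-1.4e-03  5.0e-04 -1.0e+00] q [-0.336  0.325 -0.218  1.03   0.     1.235] F [ 0.34  0.26 -2.2 ] w 0.0616
tool shift [ 0.0002  0.0002 -0.036 ] turn -0.0001
```

View pics/v10.png

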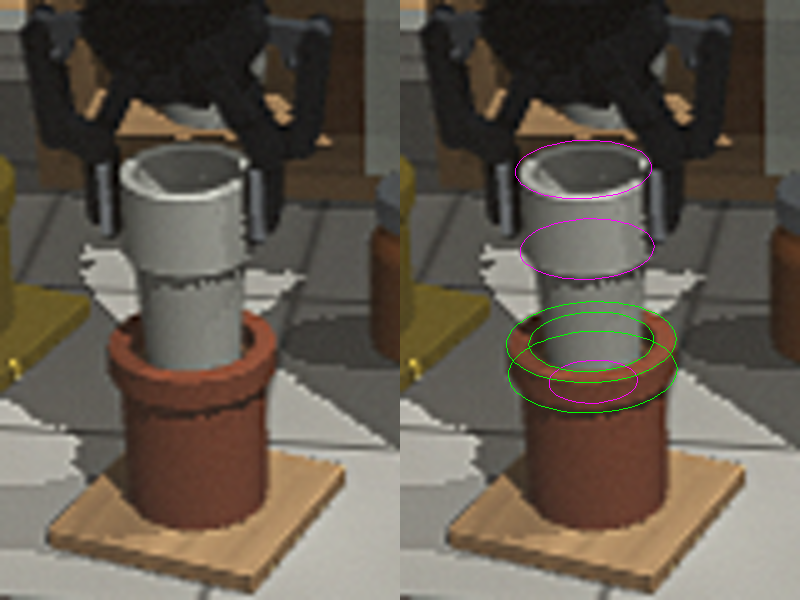

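step_arm --motion '[{"x": 0,"y": 0,"z": 0.005,"turn": 0},{"x": 0,"y": 0,"z": 0.005,"turn": 0},{"x": 0,"y": 0,"z": 0.005,"turn": 0},{"x": 0,"y": 0,"z": 0,"turn": 0}]'

```text
t: 15.2
tcp_pos: [0.5497, -0.1921, 0.114]
ee_rot: [-2.22, -2.22, 0.001]
contact_force: [-0.7, 0.2, -1.0]
grip_width: 0.0617
```

step_arm --motion '[{"x": 0,"y": 0,"z": 0.002,"turn": 0},{"x": 0,"y": 0,"z": 0.002,"turn": 0},{"x": 0,"y": 0,"z": 0.002,"turn": 0},{"x": 0,"y": 0,"z": 0,"turn": 0}]'

```text
t: 15.6
tcp_pos: [0.5502, -0.1923, 0.1087]
ee_rot: [-2.221, -2.221, 0.0]
contact_force: [0.6, 0.7, -1.5]
grip_width: 0.062
```

step_arm --motion '[{"x": 0,"y": 0,"z": 0.001,"turn": 0},{"x": 0,"y": 0,"z": 0.001,"turn": 0},{"x": 0,"y": 0,"z": 0.001,"turn": 0},{"x": 0,"y": 0,"z": 0,"turn": 0}]'

```text
t: 16.0
tcp_pos: [0.5503, -0.1923, 0.1059]
ee_rot: [-2.221, -2.221, 0.0]
contact_force: [-0.0, -0.1, -2.7]
grip_width: 0.0617
```

step_arm --motion '[{"x": 0,"y": 0,"z": 0.001,"turn": 0},{"x": 0,"y": 0,"z": 0.001,"turn": 0},{"x": 0,"y": 0,"z": 0,"turn": 0}]'

```text
t: 16.3
tcp_pos: [0.5503, -0.1923, 0.1038]
ee_rot: [-2.221, -2.221, 0.0]
contact_force: [0.3, 0.9, -2.0]
grip_width: 0.0617
```

step_arm --motion '[{"x": 0,"y": 0,"z": 0.001,"turn": 0},{"x": 0,"y": 0,"z": 0.001,"turn": 0},{"x": 0,"y": 0,"z": 0,"turn": 0}]'

```text
t: 16.6
tcp_pos: [0.5504, -0.1923, 0.1018]
ee_rot: [-2.221, -2.221, 0.0]
contact_force: [0.2, 0.5, -2.2]
grip_width: 0.0618
```

step_arm --motion '[{"x": 0,"y": 0,"z": 0.001,"turn": 0},{"x": 0,"y": 0,"z": 0.001,"turn": 0},{"x": 0,"y": 0,"z": 0,"turn": 0}]'

```text
t: 16.9
tcp_pos: [0.5506, -0.1925, 0.1004]
ee_rot: [2.221, 2.221, 0.0]
contact_force: [-1.6, -0.4, 1.1]
grip_width: 0.0618
```

step_arm --motion '[{"x": 0,"y": 0,"z": 0.001,"turn": 0},{"x": 0,"y": 0,"z": 0,"turn": 0}]'

```text
t: 17.1
tcp_pos: [0.5506, -0.1925, 0.0996]
ee_rot: [2.221, 2.221, 0.0]
contact_force: [-1.2, -0.4, 5.0]
grip_width: 0.0619
```

step_arm --motion '[{"x": 0,"y": 0,"z": 0.001,"turn": 0},{"x": 0,"y": 0,"z": 0,"turn": 0}]'

```text
t: 17.3
tcp_pos: [0.5506, -0.1925, 0.0985]
ee_rot: [2.221, 2.221, 0.0]
contact_force: [-1.4, 0.2, 4.4]
grip_width: 0.0614
```

step_arm --motion '[{"x": 0,"y": 0,"z": 0.001,"turn": 0},{"x": 0,"y": 0,"z": 0.001,"turn": 0},{"x": 0,"y": 0,"z": 0.001,"turn": 0},{"x": 0,"y": 0,"z": 0.001,"turn": 0},{"x": 0,"y": 0,"z": 0,"turn": 0}]'

```text
t: 17.8
tcp_pos: [0.5506, -0.1925, 0.0944]
ee_rot: [2.221, 2.221, 0.0]
contact_force: [-1.3, 0.5, 4.8]
grip_width: 0.0617
```

step_arm --motion '[{"x": 0,"y": 0,"z": 0.001,"turn": 0},{"x": 0,"y": 0,"z": 0.001,"turn": 0},{"x": 0,"y": 0,"z": 0.001,"turn": 0},{"x": 0,"y": 0,"z": 0,"turn": 0},{"x": 0,"y": 0,"z": 0,"turn": 0}]'

```text
t: 18.3
tcp_pos: [0.5506, -0.1925, 0.0913]
ee_rot: [2.221, 2.221, 0.0]
contact_force: [-1.1, 0.2, 5.8]
grip_width: 0.0616
```

```bash
python3 v.py 11 .553 -.196 .553 -.196; python3 - <<'E'
import cv2
im=cv2.imread("pics/side11.png")
cv2.imwrite("pics/z11.png",cv2.resize(im[145:205,275:335],None,fx=9,fy=9,interpolation=cv2.INTER_NEAREST))
E
```

```text
t 18.3 tcp [ 0.5506 -0.1925  0.0913] xang 1.5708 z [ 4.e-04 -3.e-04 -1.e+00] q [-0.336  0.354 -0.269  0.948 -0.     1.235] F [-1.1   0.15  5.76] w 0.0616
tool shift [ 0.0004 -0.0005 -0.0737] turn -0.0
```

View pics/v11.png

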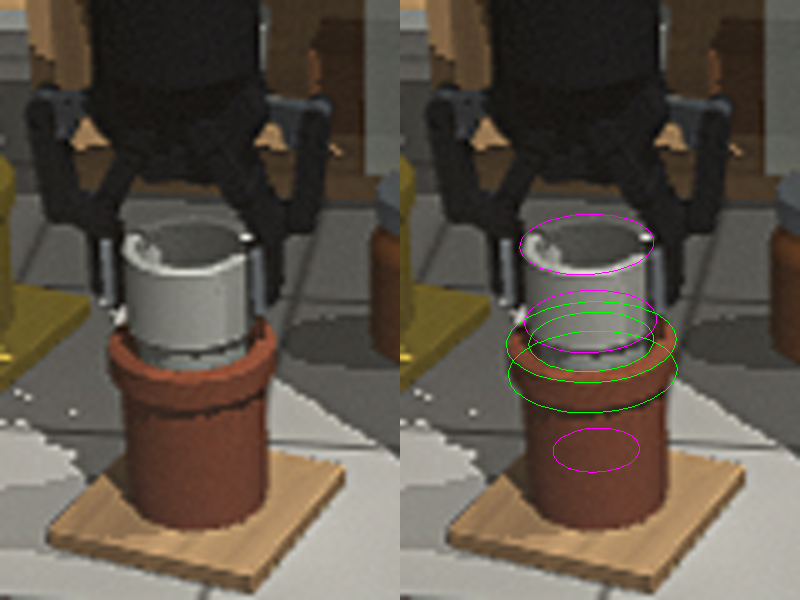

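View pics/z11.png

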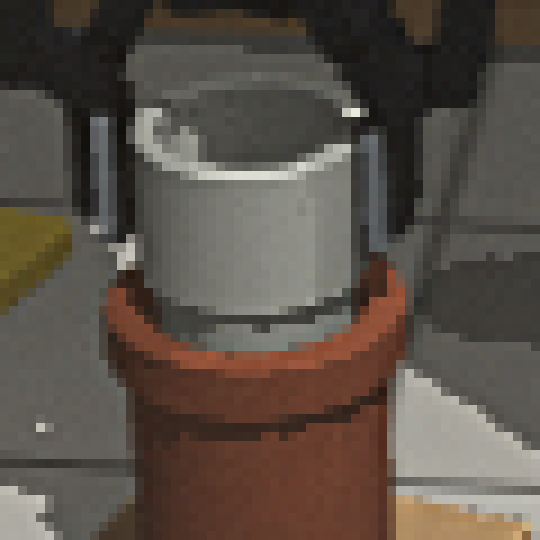

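step_arm --motion '[{"x": 0,"y": 0,"z": 0.001,"turn": 0},{"x": 0,"y": 0,"z": 0.001,"turn": 0},{"x": 0,"y": 0,"z": 0.001,"turn": 0},{"x": 0,"y": 0,"z": 0,"turn": 0},{"x": 0,"y": 0,"z": 0,"turn": 0}]'

```text
t: 18.85
tcp_pos: [0.5506, -0.1924, 0.0882]
ee_rot: [2.221, 2.221, 0.0]
contact_force: [-1.2, 0.1, 4.4]
grip_width: 0.0618
```

```bash
python3 v.py 12 .553 -.196 .553 -.196; python3 - <<'E'
import cv2,numpy as np
im=cv2.imread("pics/side12.png")
cv2.imwrite("pics/z12.png",cv2.resize(im[145:205,275:335],None,fx=9,fy=9,interpolation=cv2.INTER_NEAREST))
for k in(9,10,11,12):
    i=cv2.imread(f"pics/side{k}.png").astype(int)
    print(k,i[:,300:307].mean((1,))[140:192].round().astype(int).tolist() if k==12 else '')
E
```

```text
t 18.85 tcp [ 0.5506 -0.1924  0.0882] xang 1.5708 z [ 4.e-04 -2.e-04 -1.e+00] q [-0.336  0.356 -0.273  0.941 -0.     1.235] F [-1.25  0.11  4.42] w 0.0618
tool shift [ 0.0004 -0.0006 -0.0768] turn -0.0
9 
10 
11 
12 [[24, 27, 28], [25, 26, 28], [23, 24, 26], [24, 26, 28], [23, 26, 27], [26, 27, 29], [21, 23, 25], [27, 30, 33], [41, 52, 61], [55, 59, 60], [63, 67, 69], [81, 87, 88], [78, 83, 85], [77, 83, 85], [85, 91, 92], [91, 96, 97], [63, 68, 69], [68, 73, 73], [67, 73, 73], [67, 72, 73], [68, 74, 75], [77, 83, 83], [74, 80, 81], [59, 64, 65], [77, 83, 83], [207, 218, 217], [136, 144, 143], [123, 130, 130], [124, 132, 131], [126, 133, 133], [126, 133, 133], [125, 132, 133], [125, 132, 132], [125, 133, 133], [125, 133, 132], [125, 132, 132], [125, 133, 132], [125, 132, 132], [125, 132, 132], [129, 136, 136], [135, 142, 142], [56, 61, 62], [74, 79, 77], [116, 122, 118], [60, 82, 138], [56, 79, 145], [50, 69, 119], [42, 56, 96], [43, 58, 98], [45, 59, 98], [44, 59, 98], [43, 56, 92]]
```

View pics/z12.png

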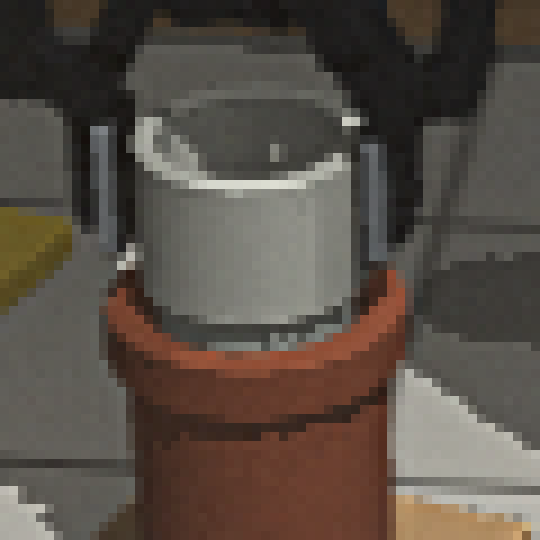

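```bash
python3 - <<'E'
from h import *
d=np.array([.314-.553,1.017+.196]);d/=np.linalg.norm(d);c=np.array([.553,-.196])
def row(r,z): 
    p=c+d*r; return P("side",[p[0],p[1],z])[0]
print("inner",row(.0295,.098),"outer",row(.04,.098),"ringbot",row(.04,.082))
for g in(6,7,8,9,10): print(g,row(.031,.098+g/1000),row(.031,.138+g/1000))
E
```

```text
inner [303.0643394  183.80602851] outer [303.16623934 186.00881429] ringbot [303.4474112  192.06764581]
6 [302.97277776 181.83399154] [302.25219443 166.30640139]
7 [302.95505337 181.45205514] [302.23386964 165.91152716]
8 [302.93731434 181.06980308] [302.21552946 165.5163211 ]
9 [302.91956064 180.68723499] [302.19717385 165.12078281]
10 [302.90179225 180.30435046] [302.17880281 164.72491185]
```

step_arm --motion '[{"x": 0,"y": 0,"z": 0.001,"turn": 0},{"x": 0,"y": 0,"z": 0,"turn": 0},{"x": 0,"y": 0,"z": 0,"turn": 0}]'

```text
t: 19.2
tcp_pos: [0.5505, -0.1924, 0.0871]
ee_rot: [2.221, 2.221, 0.0]
contact_force: [-1.2, -0.6, 5.2]
grip_width: 0.0616
```

```bash
python3 v.py 13 .553 -.196 .553 -.196; python3 - <<'E'
import cv2,numpy as np
i=cv2.imread(f"pics/side13.png").astype(int)
print(i[:,302:305].mean(1)[162:190].round().astype(int).tolist())
E
```

```text
t 19.2 tcp [ 0.5505 -0.1924  0.0871] xang 1.5708 z [ 3.e-04 -2.e-04 -1.e+00] q [-0.336  0.357 -0.274  0.939 -0.     1.235] F [-1.19 -0.65  5.21] w 0.0616
tool shift [ 0.0004 -0.0005 -0.0779] turn -0.0
[[67, 71, 72], [62, 66, 67], [62, 68, 68], [145, 153, 153], [193, 204, 202], [115, 121, 121], [124, 132, 131], [126, 134, 134], [124, 133, 132], [127, 134, 134], [126, 134, 133], [125, 132, 133], [126, 134, 133], [125, 133, 132], [126, 133, 133], [124, 132, 132], [126, 133, 133], [127, 135, 134], [128, 135, 136], [97, 104, 104], [60, 65, 63], [109, 114, 111], [67, 91, 143], [55, 79, 146], [51, 72, 126], [43, 57, 96], [43, 58, 98], [44, 60, 99]]
```

step_arm --motion '[{"x": 0,"y": 0,"z": 0,"turn": 0},{"x": 0,"y": 0,"z": 0,"turn": 0},{"x": 0,"y": 0,"z": 0,"turn": 0},{"x": 0,"y": 0,"z": 0,"turn": 0},{"x": 0,"y": 0,"z": 0,"turn": 0}]' --hand 0.0854

```text
t: 19.75
tcp_pos: [0.5503, -0.1923, 0.0868]
ee_rot: [-2.221, -2.221, 0.0]
contact_force: [-0.5, -0.3, -0.5]
grip_width: 0.0854
```

step_arm --motion '[{"x": 0,"y": 0,"z": -0.01,"turn": 0},{"x": 0,"y": 0,"z": -0.02,"turn": 0},{"x": 0,"y": 0,"z": -0.03,"turn": 0},{"x": 0,"y": 0,"z": -0.04,"turn": 0},{"x": 0,"y": 0,"z": -0.03,"turn": 0}]'

```text
t: 20.25
tcp_pos: [0.5509, -0.1925, 0.2201]
ee_rot: [2.22, 2.22, 0.002]
contact_force: [0.4, 0.4, -0.5]
grip_width: 0.0854
```

```bash
python3 v.py 14 .553 -.196 .553 -.196; python3 - <<'E'
import cv2,numpy as np
i=cv2.imread(f"pics/side14.png")
print(i[:,302:305].mean(1)[162:190].round().astype(int).tolist())
cv2.imwrite("pics/z14.png",cv2.resize(i[130:220,260:345],None,fx=6,fy=6,interpolation=cv2.INTER_NEAREST))
E
```

```text
t 20.25 tcp [ 0.5509 -0.1925  0.2201] xang 1.5708 z [ 2.1e-03 -7.0e-04 -1.0e+00] q [-0.336  0.276 -0.072  1.221  0.     1.235] F [ 0.36  0.39 -0.5 ] w 0.0854
tool shift [ 0.0005 -0.001   0.0551] turn -0.0
[[119, 126, 127], [117, 125, 124], [118, 125, 125], [170, 179, 178], [186, 196, 195], [113, 120, 121], [123, 131, 130], [125, 132, 133], [125, 133, 132], [126, 132, 132], [125, 133, 133], [125, 133, 133], [124, 131, 131], [124, 132, 132], [124, 132, 131], [122, 130, 130], [125, 133, 133], [126, 134, 134], [127, 135, 134], [96, 103, 104], [62, 66, 65], [109, 115, 112], [66, 88, 140], [57, 81, 146], [52, 72, 125], [44, 58, 95], [46, 60, 100], [44, 59, 96]]
```

View pics/z14.png

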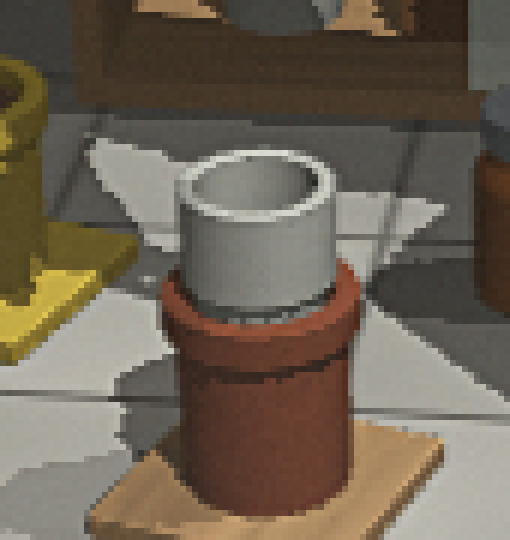

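```bash
python3 - <<'E'
from workcell import manip
print(manip.close_job())
E
```

```text
the job is handed in; nothing more can be done
None
```

The white nest cup now stands upright in the cork-lined terracotta pot, let go, with a gap of about 7 mm under its band. I handed the job in at about 20.3 s of the 58 s.

- **How it was placed:** I gripped the cup across its band at 40 N, carried it over the sander and lowered it until it touched the liner's floor. Then I pushed it down about 13 mm in 1 mm steps. The tool read 4–6 N upward while pushing, about 6–8 N on the liner once the cup's own weight is added.
- **Gap:** the arm's readings give about 6.6 mm and the side picture about 7.2 mm. The picture is only good to about 1 mm.
- **After letting go:** the side picture shows the same edge rows as before, so the cup did not move. The gripper is open and well clear, and the tool force is near zero.

**Disagreements:**
- **TCP height:** the reported TCP height did not match the fingers. The side camera showed them about 24 mm too high. Touching the bare table with shut fingers, peaking at about 21 N, confirmed an offset of about 22 mm. I used that offset plus about 3 mm sideways in x and y, estimated from the side picture, for the grasp and placing.
- **Cameras:** the two cameras differed by 1–2 mm in x and 2.5–4.5 mm in y on where things stood. The distance from cup to pot agreed between them to about 2 mm.
- **Top view:** I did not take a final picture from the top camera, because the arm covered the pot in that view.

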